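# Run down the jar lids, and replace the one that is cross-threaded

## Task

The lids of the two clamped sample jars have only been set on: screw each gently clockwise until it is snug and fully home. If one catches early, its thread is crossed: stop there without forcing it, back it off, put it in the steel bowl, and screw the spare lid from the gauze home on that jar instead. Try each lid on its own jar and do not disturb the standing bottles.

Things in the scene. Friction and masses are not known exactly. Their poses are not given: they have to be found in the camera images.
- jar_1: white jar in a round aluminium holder (90 mm wide, 20 high), fixed. lid_1 lies on it at the start. Origin: centre of the holder's underside; z up. Body 60 mm wide up to the shoulder, 61 mm up; rim 80 mm up; neck 41 mm wide, tapering to 36 at the rim. Thread 51 mm wide, right-hand, three starts 120 degrees apart (75 mm up; first on the jar's x axis), 21 mm advance a turn.
- jar_2: the same jar and holder again; lid_2 lies on it at the start. On both a blue dot on the shoulder marks each thread start. Lugs up to 60 degrees counter-clockwise (from above) of the starts: the lid rests level, free, lower edge 66.6 mm up at 12 degrees and 0.06 mm higher per degree more. Turned clockwise, the lugs pass under the starts and draw it down; then it lifts only after turning back.
- lid_1: blue lacquered steel screw lid, 60 mm wide round its ribbed skirt (pinch it there), 20 mm high, about 120 g, mouth down. Origin: centre of its lower edge; z up. Three lugs inside, 120 degrees apart, one on its x axis; a white dot on top marks each. At the start it lies on jar_1 unscrewed, lugs 6 to 18 degrees counter-clockwise of the thread starts.
- lid_2: the same lid, lying on jar_2 in the same way. A sound lid, not pressed down, turns easily (under 0.2 N m) all the way to home, where 0.3 N m is snug. A lid with a crossed thread stops hard about 16 degrees past the thread starts, some 50 degrees short of home, on either jar; that cannot be seen, only felt. Stop by 0.5 N m; 1.2 N m is forcing it.
- spare_lid: the same lid, sound, lying mouth down in the middle of a stack of white gauze, its lower edge 9 mm above the worktop, turned at random.
- bowl: round open bowl of bright steel for spoilt lids, loose, 128 mm across the rim, 71 mm high, inner floor 10 mm up and about 55 mm wide. Origin: centre of its underside.
- amber_bottle: bystander: brown bottle with black cap, 52 mm wide, 115 mm high; origin at its base.
- stain_bottle: bystander: dark violet bottle with white cap, 38 mm wide, 85 mm high; origin at its base.
- wash_bottle: bystander: white bottle with red cap, 60 mm wide, 150 mm high; origin at its base.
- lid_1_lug_a (a point): middle of a lug of lid_1: 24 mm from the lid's axis, 4.5 mm above its lower edge, 0 degrees from its x axis
- lid_1_lug_b (a point): middle of a lug of lid_1: 24 mm from the lid's axis, 4.5 mm above its lower edge, 120 degrees from its x axis
- lid_1_lug_c (a point): middle of a lug of lid_1: 24 mm from the lid's axis, 4.5 mm above its lower edge, 240 degrees from its x axis
- lid_2_lug_a (a point): middle of a lug of lid_2: 24 mm from the lid's axis, 4.5 mm above its lower edge, 0 degrees from its x axis
- lid_2_lug_b (a point): middle of a lug of lid_2: 24 mm from the lid's axis, 4.5 mm above its lower edge, 120 degrees from its x axis
- lid_2_lug_c (a point): middle of a lug of lid_2: 24 mm from the lid's axis, 4.5 mm above its lower edge, 240 degrees from its x axis
- spare_lid_lug_a (a point): middle of a lug of spare_lid: 24 mm from the lid's axis, 4.5 mm above its lower edge, 0 degrees from its x axis
- spare_lid_lug_b (a point): middle of a lug of spare_lid: 24 mm from the lid's axis, 4.5 mm above its lower edge, 120 degrees from its x axis
- spare_lid_lug_c (a point): middle of a lug of spare_lid: 24 mm from the lid's axis, 4.5 mm above its lower edge, 240 degrees from its x axis
- jar_1_home (a point): where one of the lugs stands when a lid is home on jar_1: 24 mm from the axis, 68 degrees clockwise of the first thread start, 68 mm up (lid's lower edge 63.5 mm up). The lid meets the rim some 25 degrees before; the rest of the turn takes up play until it is snug against a moulded end stop.
- jar_1_early (a point): where one of the lugs stands when a crossed lid catches on jar_1: 24 mm from the axis, 16 degrees clockwise of the first thread start, 69.5 mm up; a sound lid passes it freely
- jar_2_home (a point): where one of the lugs stands when a lid is home on jar_2: 24 mm from the axis, 68 degrees clockwise of the first thread start, 68 mm up (lid's lower edge 63.5 mm up). The lid meets the rim some 25 degrees before; the rest of the turn takes up play until it is snug against a moulded end stop.
- jar_2_early (a point): where one of the lugs stands when a crossed lid catches on jar_2: 24 mm from the axis, 16 degrees clockwise of the first thread start, 69.5 mm up; a sound lid passes it freely
There are look-alikes about, which are no part of the job. Leave any purple or turquoise look-alike of the lid_2 alone. What is shaped like the lid_1 but turquoise is not meant.

How it is judged:
By the outcome, as a careful person would: the job done as asked, in the order asked, and still so for the second after the job is handed in, with the robot touching nothing.
It also fails if it takes over 72 s, if anything falls off the work surface, if the arm or the gripper's body presses on something with over 40 N, if the wrist force passes 120 N, or if a joint passes its speed limit or range.

## Robot

A 6-joint arm with a two-finger parallel gripper is mounted at the origin on a cart in front of the work surface, level with it; the furniture and walls round the work are solid. World frame = base frame: x ahead of the robot, y to its left, z up, the work surface at z = 0. Lengths are in m, angles in degrees, forces in N, time in s.
With the tool pointing down it reaches from about 0.4 to 0.825 m from the base axis. Payload 7 kg.
Tool frame: the origin (TCP) lies at the very end of the fingers, on their centre line; the grasp point (between the pads) lies 19 mm behind it (r.grip_depth is the distance from the TCP to the grasp point, in m); z points along the fingers, y is the line along which they close (so a half turn about z gives the same grasp; the last joint's range is limited). The gripper opens to 88 mm and grips with 3 to 60 N. Pads are 19 mm wide; open, the fingers measure 130 mm over their backs; the gripper's body (78 mm by 193 mm) begins 47 mm behind the grasp point.
Start: joints at [-46.977, 20.546, 0.682, 0, -70.136, -16.507], TCP at [0.301, -0.604, 0.227] pointing down, gripper open.
Joint ranges: [-176.03, 176.03], [-82.01, 121.73], [-58.28, 71.71], [-173.87, 95.51], [-174.79, -0.11], [-173.66, 173.66]. Speed limits (degrees/s): [136.94, 136.94, 172.46, 180, 180, 180].

## Interface

Orientations are given as [roll, pitch, yaw] about the fixed x, y, z axes, in that order (R = Rz(yaw) Ry(pitch) Rx(roll)).
In Python, from plant import r gives the robot as it stands.
- The arm moves only by the tool play_rows, never from a script. Its argument "rows" is a list that holds one entry, the list of rows, each a list of 5 numbers: the closure, from 0 (fully open) to 1 (shut), then the shift along the tool's x, y, z each as a share of 0.5 m, from -1 to 1, then the turn about the tool's z as a share of 1.5 rad, from -1 to 1. A call has exactly 8 rows; each row is the pose to reach, as a shift and turn from the pose commanded when the call began, along the tool's axes at that moment; what a row does not reach only later rows make up. A row lasts 1/12 s, in which the tool goes at most 41.7 mm and 7.16 degrees, less where a joint would pass 70% of its speed; a pose out of reach is approached as far as the arm can. A call with a number of a shift or a turn outside -1 to 1 is refused whole. A call with a gripper value outside its range is refused whole. The fingers move at their own pace and stop on an object; "squeeze" is the grip in N (left out, the last holds). Time passes only in rows, so rows that repeat a pose let the fingers close, or fill a call up. It gives the time, the measured TCP pose, the force, the opening and the grip force at its end, in the units of the state.
- r.get_state(): the state, without advancing time (a new reading comes with each control period).
- r.capture(name): name is "scene" or "top" or "wrist"; returns the picture (420x560x3 uint8, red, green, blue); there is no depth.
- r.camera_info(name): a dict with "fovy" (degrees; the focal length in pixels is half the picture's height over the tangent of half this angle, whatever the lens; pixels are square), "cx", "cy" (the principal point, pixels), "k1" (the pictures are not rectified: a ray, as slopes to the right and down, at radius r is drawn at 1 + k1 r^2 times it, then the intrinsics apply), "pose" (4x4, takes a point from camera to world coordinates). Camera axes: x right, y down, z forward; pixel columns grow to the right and rows downward; lengths in m; the calibration is good to about 2 mm. A picture is of the moment at which its call begins: read the wrist's pose just before it. camera_info takes no time and is no camera call; for the wrist camera it gives the pose at the moment of the call.
- r.close_job(): hands the job in; it is judged then, once.
The state is a dict: "time_s": time; "joints": joint angles; "qd": joint speeds; "joint_torque": joint torques, N m; "tcp_pos": TCP position; "eef_rot": TCP orientation; "contact_force": force on the tool from outside, world axes, zero at the start; "moment": the same for the moment, N m; "gripper_width": finger opening in m; "gripper_force": force on a finger pad.
Only numpy, scipy, OpenCV 4.12 (cv2) and the standard library are available. Lean on these libraries where they do the work, as an engineer would, in place of code of your own. Each camera call takes 0.05 s, during which the arm holds its last target. There are 200 camera calls.

## Working session

There is one attempt and no reset: what is moved stays moved. The work goes in short steps, Python scripts to look and compute and a tool call to move; the robot and the scene stay as the last step left them, time stands still between calls to the robot, and variables do not carry over. Pictures are saved under pics/ and viewed, at most 10 in all, crops included, and the job is handed in when it is done.

Besides the shell and the picture viewer there is one more tool, called after "Emit:" by a JSON object that holds its "api" and its "payload", one argument or row to a line. play_rows: Moves the arm, as the interface text tells. Its arguments: {"type":"object","properties":{"rows":{"type":"array","items":{"type":"array","items":{"type":"array","items":{"type":"number"}}}},"squeeze":{"type":"number"}},"required":["rows"]}

```bash
ls; mkdir -p pics; python3 - <<'E'
from plant import r
import cv2
for n in("top","scene"):
    im=r.capture(n); cv2.imwrite(f"pics/{n}0.png",im[...,::-1]); i=r.camera_info(n); print(n,i)
print(r.get_state())
E
```

```text
pics
top {'fovy': 47.13318568682543, 'cx': 285.0687726438995, 'cy': 210.31670467259588, 'k1': -0.15788057344165873, 'pose': array([[-0.02932823, -0.99435921,  0.10192944,  0.45238308],
       [-0.99955059,  0.02980756,  0.00318235, -0.05673094],
       [-0.00620267, -0.10179029, -0.99478654,  1.31396164],
       [ 0.        ,  0.        ,  0.        ,  1.        ]])}
scene {'fovy': 47.52061185864916, 'cx': 282.0168831929606, 'cy': 217.2534583056077, 'k1': -0.09858200397222724, 'pose': array([[-0.57511051, -0.55096179,  0.60472225, -0.17487364],
       [-0.81779171,  0.40667063, -0.40722932,  0.46258895],
       [-0.02155499, -0.72873871, -0.68445254,  0.92638311],
       [ 0.        ,  0.        ,  0.        ,  1.        ]])}
{'time_s': 0.1, 'joints': array([-4.69782220e+01,  2.05876871e+01,  6.39843662e-01, -1.52216774e-02,
       -7.01350018e+01, -1.65094670e+01]), 'qd': array([ 0.06996008, -0.08025119,  0.0822882 ,  0.0574907 ,  0.00310015,
        0.01816082]), 'joint_torque': array([-1.34883878e-03, -5.84162271e+01,  2.93753332e+01,  7.01554388e+00,
        1.01957854e-02, -5.87457703e-05]), 'tcp_pos': array([ 0.30112002, -0.60364504,  0.22572649]), 'eef_rot': array([ 1.79916503e+02, -9.82409875e-03, -1.53492865e+02]), 'contact_force': array([ 0.5192066 ,  0.12217967, -0.54403362]), 'moment': array([-0.00231418,  0.01026488, -0.04643582]), 'gripper_force': 0.0, 'gripper_width': 0.08802802298162676}
```

View pics/top0.png

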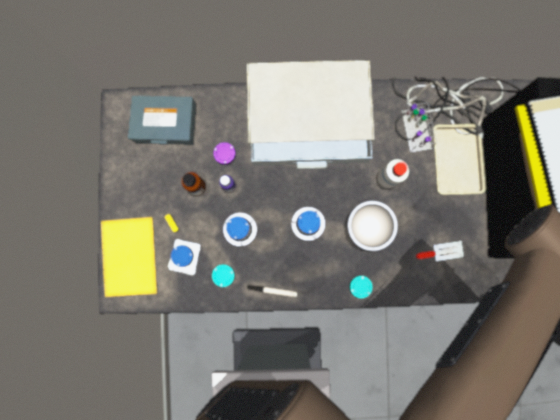

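View pics/scene0.png

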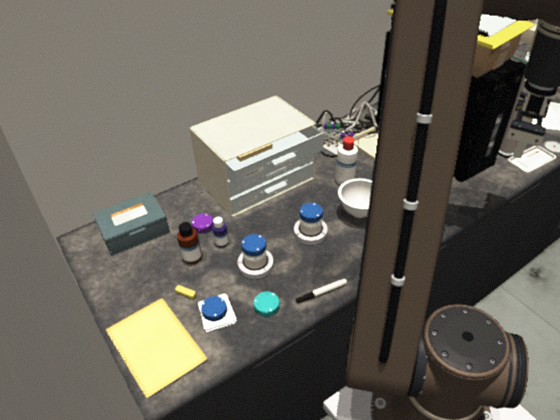

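Top view: jars with blue lids at about (239,229) and (308,223), spare on the gauze at (183,257), and bowl at (372,226). The bottles are at (192,182), (227,183) and (398,170). Turquoise and purple discs are decoys.

```bash
cat > h.py <<'E'
import numpy as np, cv2
from plant import r
from scipy.spatial.transform import Rotation as Rn
def cam(n,h=420):
    i=r.camera_info(n); f=h/2/np.tan(np.radians(i["fovy"]/2)); return i,f
def ray(i,f,uv,z):
    d=np.array([(uv[0]-i["cx"])/f,(uv[1]-i["cy"])/f]); s=d.copy()
    for _ in range(20): s=d/(1+i["k1"]*(s@s))
    P=np.array(i["pose"]); v=P[:3,:3]@np.r_[s,1]; o=P[:3,3]
    return o+v*(z-o[2])/v[2]
def blobs(im,lo,hi,amin):
    m=cv2.inRange(cv2.cvtColor(im,cv2.COLOR_RGB2HSV),lo,hi)
    cs,_=cv2.findContours(m,cv2.RETR_EXTERNAL,cv2.CHAIN_APPROX_NONE)
    return [c for c in cs if cv2.contourArea(c)>=amin]
def circ(c,i,f,z):
    "world circle through convex hull of contour on plane z"
    p=np.array([ray(i,f,q,z)[:2] for q in cv2.convexHull(c)[:,0]])
    (x,y),rad=cv2.minEnclosingCircle(p.astype(np.float32)); return x,y,rad
def rel(target,yaw=None):
    "shift (fractions) and turn from current pose for target TCP xyz, yaw"
    s=r.get_state(); R=Rn.from_euler('xyz',s["eef_rot"],degrees=True).as_matrix()
    d=R.T@(np.array(target)-s["tcp_pos"])/0.5
    print("tcp",s["tcp_pos"].round(4),s["eef_rot"].round(2),"t",s["time_s"],"rel",d.round(4))
    if yaw is not None:
        e=(s["eef_rot"][2]-yaw+90)%180-90; print("turn",round(np.radians(e)/1.5,4),"deg",round(e,2))
E
python3 - <<'E'
from h import *
i,f=cam("top"); im=cv2.imread("pics/top0.png")[...,::-1].copy()
for c in blobs(im,(100,120,60),(122,255,255),60):
    m=c[:,0].mean(0).round(0); 
    for z in(.087,.029): print("blue",m,cv2.contourArea(c),z,np.round(circ(c,i,f,z),4))
for n,uv,z in(("bowl",(372,226),.071),("amber",(192,180),.115),("stain",(227,181),.085),("wash",(400,169),.15),("turqA",(223,275),.02),("turqB",(361,287),.02)): print(n,ray(i,f,uv,z).round(3))
print(r.camera_info("wrist"))
rel([.5,-.2,.3],0)
E
```

```text
blue [181. 256.] 287.0 0.087 [0.4695 0.217  0.0274]
blue [181. 256.] 287.0 0.029 [0.4703 0.23   0.0286]
blue [238. 228.] 332.0 0.087 [0.5366 0.0706 0.0286]
blue [238. 228.] 332.0 0.029 [0.5405 0.0766 0.0299]
blue [308. 222.] 334.0 0.087 [ 0.5464 -0.1121  0.0292]
blue [308. 222.] 334.0 0.029 [ 0.5509 -0.1147  0.0306]
bowl [ 0.532 -0.277  0.071]
amber [0.66  0.181 0.115]
stain [0.659 0.095 0.085]
wash [ 0.666 -0.34   0.15 ]
turqA [0.416 0.119 0.02 ]
turqB [ 0.373 -0.25   0.02 ]
{'fovy': 68.78429715171598, 'cx': 284.4343433100378, 'cy': 210.0933964247575, 'k1': -0.008597725703887062, 'pose': array([[-4.45161622e-01,  8.51432998e-01,  2.77295834e-01,
         2.25633323e-01],
       [ 8.95449805e-01,  4.22974003e-01,  1.38789908e-01,
        -6.42126694e-01],
       [ 8.81378226e-04,  3.10088441e-01, -9.50707306e-01,
         3.84081705e-01],
       [ 0.00000000e+00,  0.00000000e+00,  0.00000000e+00,
         1.00000000e+00]])}
tcp [ 0.3011 -0.6036  0.2257] [ 1.7992e+02 -1.0000e-02 -1.5349e+02] t 0.1 rel [-0.7162  0.5451 -0.1479]
turn 0.3084 deg 26.51
```

Emit:
{"api": "play_rows", "payload": {
  "rows": [
    [[0,-0.11,0.08,0.006,-0.06],[0,-0.22,0.165,0.012,-0.12],[0,-0.33,0.25,0.018,-0.18],[0,-0.44,0.33,0.025,-0.24],[0,-0.55,0.41,0.03,-0.3],[0,-0.66,0.5,0.037,-0.36],[0,-0.77,0.58,0.043,-0.42],[0,-0.877,0.661,0.05,-0.506]]
  ],
  "squeeze": 18
}}

```text
time_s: 0.77
tcp_pos: [0.4503, -0.3041, 0.2115]
eef_rot: [180.0, 0.0, -110.0]
contact_force: [0.8, 0.5, -0.3]
gripper_width: 0.0875
gripper_force: 0.0
```

```bash
python3 -c "
from h import *
rel([.5464,-.112,.19],-110); print(r.get_state()['joints'])"
```

```text
tcp [ 0.4503 -0.3041  0.2115] [ 1.7999e+02  1.0000e-02 -1.1001e+02] t 0.7667 rel [-0.4267 -0.0493  0.043 ]
turn -0.0001 deg -0.01
[-1.33635705e+01  8.79738073e+00 -1.72779460e+01 -7.57184425e-03
 -6.39354244e+01 -6.63878714e+00]
```

Emit:
{"api": "play_rows", "payload": {
  "rows": [
    [[0,-0.08,-0.01,0.01,0],[0,-0.16,-0.02,0.02,0],[0,-0.24,-0.03,0.03,0],[0,-0.32,-0.04,0.043,0],[0,-0.4,-0.049,0.043,0],[0,-0.427,-0.049,0.043,0],[0,-0.427,-0.049,0.043,0],[0,-0.427,-0.049,0.043,0]]
  ]
}}

```text
time_s: 1.43
tcp_pos: [0.5468, -0.1133, 0.1897]
eef_rot: [179.9, -0.0, -110.1]
contact_force: [1.1, -0.3, 0.2]
gripper_width: 0.0875
gripper_force: 0.0
```

```bash
cat >> h.py <<'E'
def look(name,z,n="wrist"):
    "capture, save, report blue lid circles and white dots at plane z"
    i,f=cam(n); im=r.capture(n); cv2.imwrite(f"pics/{name}.png",im[...,::-1])
    hsv=cv2.cvtColor(im,cv2.COLOR_RGB2HSV)
    for c in blobs(im,(100,120,50),(122,255,255),800):
        x,y,rad=circ(c,i,f,z); print("lid px",c[:,0].mean(0).round(),"circle",np.round([x,y,rad],4))
        m=np.zeros(im.shape[:2],np.uint8); cv2.drawContours(m,[cv2.convexHull(c)],-1,255,-1)
        w=cv2.inRange(hsv,(0,0,130),(179,90,255))&cv2.erode(m,np.ones((7,7)))
        k,_,st,ce=cv2.connectedComponentsWithStats(w)
        for j in range(1,k):
            if st[j,4]>5:
                p=ray(i,f,ce[j],z); print("  dot",ce[j].round(1),st[j,4],p[:2].round(4),"rad",round(np.hypot(p[0]-x,p[1]-y),4),"ang",round(np.degrees(np.arctan2(p[1]-y,p[0]-x)),1))
E
python3 -c "
from h import *
rel([.5464,-.112,.19],-110); look('w1',.087)"
```

```text
tcp [ 0.5468 -0.1133  0.1897] [ 1.7995e+02 -2.0000e-02 -1.1011e+02] t 1.4333 rel [-0.0021  0.0016 -0.0005]
turn -0.0013 deg -0.11
lid px [350. 342.] circle [0.5359 0.0545 0.0282]
  dot [337.5 346. ] 16 [0.5466 0.0464] rad 0.0135 ang -37.2
lid px [284. 204.] circle [ 0.5473 -0.1154  0.0297]
  dot [260.6 193.3] 7 [ 0.5615 -0.1353] rad 0.0245 ang -54.6
  dot [309.5 199. ] 6 [ 0.5228 -0.1155] rad 0.0245 ang -179.7
  dot [280.2 234.2] 14 [ 0.5588 -0.093 ] rad 0.0252 ang 62.8
```

View pics/w1.png

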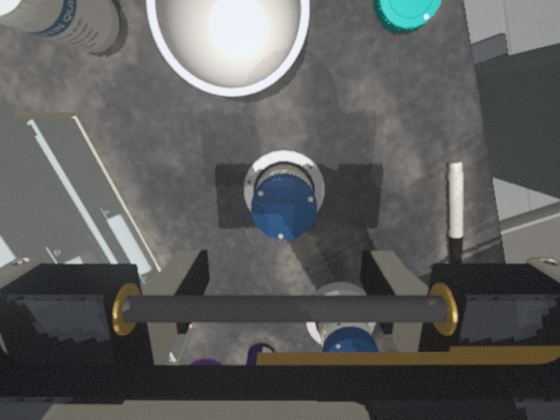

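Wrist view: jar A's lid is centred at about (284,204), with its three white dots at (261,193), (310,199) and (280,234). I'll lower and refine.

Emit:
{"api": "play_rows", "payload": {
  "rows": [
    [[0,0.002,-0.002,0.04,0],[0,0.002,-0.002,0.08,0],[0,0.002,-0.002,0.12,0],[0,0.002,-0.002,0.15,0],[0,0.002,-0.002,0.16,0],[0,0.002,-0.002,0.16,0],[0,0.002,-0.002,0.16,0],[0,0.002,-0.002,0.16,0]]
  ]
}}

```text
time_s: 2.15
tcp_pos: [0.548, -0.1159, 0.1114]
eef_rot: [-179.9, 0.0, -110.3]
contact_force: [-0.7, 0.1, 0.1]
gripper_width: 0.0879
gripper_force: 0.0
```

```bash
python3 -c "
from h import *
rel([.5475,-.1145,.067],-110); look('w2',.087)"
```

```text
tcp [ 0.548  -0.1159  0.1114] [-1.7991e+02  3.0000e-02 -1.1025e+02] t 2.15 rel [-0.0022  0.0021  0.0887]
turn -0.0029 deg -0.25
lid px [286. 238.] circle [ 0.5469 -0.1166  0.0308]
  dot [254.4 227.5] 19 [ 0.5618 -0.1357] rad 0.0243 ang -52.3
  dot [322.8 235.1] 23 [ 0.5224 -0.1156] rad 0.0245 ang 177.9
  dot [282.3 282.2] 17 [ 0.5589 -0.0923] rad 0.0271 ang 63.6
```

View pics/w2.png

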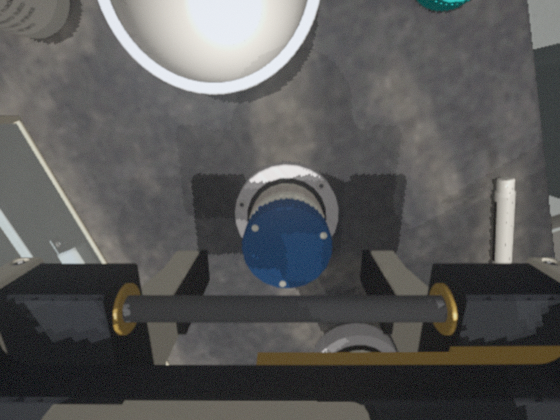

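Emit:
{"api": "play_rows", "payload": {
  "rows": [
    [[0,-0.002,0.002,0.02,0],[0,-0.002,0.002,0.04,0],[0,-0.002,0.002,0.06,0],[0,-0.002,0.002,0.075,0],[0,-0.002,0.002,0.085,0],[0,-0.002,0.002,0.087,0],[0,-0.002,0.002,0.087,0],[0,-0.002,0.002,0.087,0]]
  ]
}}

```text
time_s: 2.87
tcp_pos: [0.5471, -0.1142, 0.0667]
eef_rot: [-180.0, -0.0, -110.2]
contact_force: [-0.1, -0.2, -0.2]
gripper_width: 0.0873
gripper_force: 0.0
```

```bash
python3 -c "
from h import *
rel([.5477,-.1145,.067],-110); s=r.get_state(); print(s['contact_force'],s['moment'])"
```

```text
tcp [ 0.5471 -0.1142  0.0667] [-1.7999e+02 -1.0000e-02 -1.1021e+02] t 2.8667 rel [ 0.0002 -0.0014 -0.0005]
turn -0.0025 deg -0.21
[-0.0771217  -0.21641364 -0.23759155] [0.04615278 0.04880288 0.05678965]
```

Emit:
{"api": "play_rows", "payload": {
  "rows": [
    [[0.2,0,0,0,0],[0.3,0,0,0,0],[0.4,0,0,0,0],[0.5,0,0,0,0],[0.6,0,0,0,0],[0.6,0,0,0,0],[0.6,0,0,0,0],[0.6,0,0,0,0]]
  ],
  "squeeze": 18
}}

```text
time_s: 3.53
tcp_pos: [0.5469, -0.1142, 0.0668]
eef_rot: [-180.0, 0.0, -110.2]
contact_force: [-0.1, -0.4, 0.4]
gripper_width: 0.0595
gripper_force: 18.0
```

```bash
cat >> h.py <<'E'
def st():
    s=r.get_state(); R=Rn.from_euler('xyz',s["eef_rot"],degrees=True).as_matrix()
    print("t",round(s["time_s"],2),"tcp",s["tcp_pos"].round(4),"yaw",s["eef_rot"][2].round(2),"F_tool",(R.T@s["contact_force"]).round(2),"M_tool",(R.T@s["moment"]).round(3),"j6",s["joints"][5].round(1),"w",round(s["gripper_width"],4),"g",round(s["gripper_force"],1))
E
python3 -c "
from h import *
st()"
```

```text
t 3.53 tcp [ 0.5469 -0.1142  0.0668] yaw -110.22 F_tool [ 0.36 -0.07 -0.41] M_tool [-0.076 -0.009 -0.014] j6 -28.5 w 0.0595 g 18.0
```

Emit:
{"api": "play_rows", "payload": {
  "rows": [
    [[0.6,0,0,0.0003,0.03],[0.6,0,0,0.0006,0.06],[0.6,0,0,0.0009,0.09],[0.6,0,0,0.0012,0.12],[0.6,0,0,0.0015,0.15],[0.6,0,0,0.0018,0.18],[0.6,0,0,0.002,0.2],[0.6,0,0,0.002,0.2]]
  ]
}}

```text
time_s: 4.2
tcp_pos: [0.5469, -0.1141, 0.0658]
eef_rot: [-180.0, 0.0, -127.5]
contact_force: [-0.1, 0.0, 1.2]
gripper_width: 0.0593
gripper_force: 18.0
```

```bash
python3 -c "
from h import *
st()"
```

```text
t 4.2 tcp [ 0.5469 -0.1141  0.0658] yaw -127.49 F_tool [ 0.01  0.07 -1.16] M_tool [-0.027 -0.005  0.041] j6 -45.8 w 0.0593 g 18.0
```

Emit:
{"api": "play_rows", "payload": {
  "rows": [
    [[0.6,0,0,0.0001,0.01],[0.6,0,0,0.0002,0.02],[0.6,0,0,0.0003,0.03],[0.6,0,0,0.0004,0.04],[0.6,0,0,0.0005,0.05],[0.6,0,0,0.0006,0.06],[0.6,0,0,0.0007,0.07],[0.6,0,0,0.0007,0.07]]
  ],
  "squeeze": 12
}}

```text
time_s: 4.87
tcp_pos: [0.5469, -0.1142, 0.0654]
eef_rot: [-180.0, 0.0, -133.5]
contact_force: [0.8, 0.3, 2.5]
gripper_width: 0.0591
gripper_force: 12.0
```

```bash
python3 -c "
from h import *
st()"
```

```text
t 4.87 tcp [ 0.5469 -0.1142  0.0654] yaw -133.5 F_tool [-0.73 -0.37 -2.5 ] M_tool [-0.04  -0.013  0.03 ] j6 -51.8 w 0.0591 g 12.0
```

Emit:
{"api": "play_rows", "payload": {
  "rows": [
    [[0.6,0,0,0,0.01],[0.6,0,0,0,0.02],[0.6,0,0,0.0001,0.03],[0.6,0,0,0.0002,0.04],[0.6,0,0,0.0003,0.05],[0.6,0,0,0.0003,0.05],[0.6,0,0,0.0003,0.05],[0.6,0,0,0.0003,0.05]]
  ]
}}

```text
time_s: 5.53
tcp_pos: [0.5468, -0.1142, 0.0652]
eef_rot: [180.0, -0.0, -137.7]
contact_force: [0.1, -0.3, 1.2]
gripper_width: 0.0597
gripper_force: 12.0
```

```bash
python3 -c "
from h import *
st()"
```

```text
t 5.53 tcp [ 0.5468 -0.1142  0.0652] yaw -137.72 F_tool [ 0.18 -0.29 -1.2 ] M_tool [-0.053 -0.003  0.007] j6 -56.0 w 0.0597 g 12.0
```

Emit:
{"api": "play_rows", "payload": {
  "rows": [
    [[0.6,0,0,0,0.01],[0.6,0,0,0.0001,0.02],[0.6,0,0,0.0002,0.03],[0.6,0,0,0.0003,0.04],[0.6,0,0,0.0004,0.05],[0.6,0,0,0.0004,0.05],[0.6,0,0,0.0004,0.05],[0.6,0,0,0.0004,0.05]]
  ]
}}

```text
time_s: 6.2
tcp_pos: [0.5468, -0.1142, 0.0649]
eef_rot: [180.0, -0.0, -142.0]
contact_force: [-0.3, -0.3, 1.1]
gripper_width: 0.0595
gripper_force: 12.0
```

```bash
python3 -c "
from h import *
st()"
```

```text
t 6.2 tcp [ 0.5468 -0.1142  0.0649] yaw -142.02 F_tool [ 0.41 -0.02 -1.13] M_tool [-0.027  0.066  0.019] j6 -60.3 w 0.0595 g 12.0
```

Emit:
{"api": "play_rows", "payload": {
  "rows": [
    [[0.6,0,0,0.0001,0.01],[0.6,0,0,0.0002,0.02],[0.6,0,0,0.0003,0.03],[0.6,0,0,0.0004,0.04],[0.6,0,0,0.0005,0.05],[0.6,0,0,0.0005,0.05],[0.6,0,0,0.0005,0.05],[0.6,0,0,0.0005,0.05]]
  ]
}}

```text
time_s: 6.87
tcp_pos: [0.5468, -0.1142, 0.0647]
eef_rot: [180.0, 0.0, -146.3]
contact_force: [0.3, 0.1, 0.7]
gripper_width: 0.0594
gripper_force: 12.0
```

```bash
python3 -c "
from h import *
st()"
```

```text
t 6.87 tcp [ 0.5468 -0.1142  0.0647] yaw -146.31 F_tool [-0.34 -0.11 -0.7 ] M_tool [ 0.049  0.01  -0.013] j6 -64.6 w 0.0594 g 12.0
```

Emit:
{"api": "play_rows", "payload": {
  "rows": [
    [[0.6,0,0,0.0004,0.04],[0.6,0,0,0.0008,0.08],[0.6,0,0,0.0012,0.12],[0.6,0,0,0.0015,0.16],[0.6,0,0,0.0018,0.2],[0.6,0,0,0.0018,0.24],[0.6,0,0,0.0018,0.28],[0.6,0,0,0.0018,0.3]]
  ]
}}

```text
time_s: 7.53
tcp_pos: [0.547, -0.1142, 0.064]
eef_rot: [-180.0, 0.0, -172.3]
contact_force: [-0.2, 0.4, 1.6]
gripper_width: 0.0593
gripper_force: 12.0
```

```bash
python3 -c "
from h import *
st()"
```

```text
t 7.53 tcp [ 0.547  -0.1142  0.064 ] yaw -172.28 F_tool [ 0.12  0.4  -1.65] M_tool [0.001 0.011 0.023] j6 -90.6 w 0.0593 g 12.0
```

Emit:
{"api": "play_rows", "payload": {
  "rows": [
    [[0.6,0,0,0,0.02],[0.6,0,0,0,0.04],[0.6,0,0,0,0.06],[0.6,0,0,0,0.08],[0.6,0,0,0,0.1],[0.6,0,0,0,0.12],[0.6,0,0,0,0.12],[0.6,0,0,0,0.12]]
  ],
  "squeeze": 18
}}

```text
time_s: 8.2
tcp_pos: [0.547, -0.1142, 0.064]
eef_rot: [180.0, 0.0, 177.6]
contact_force: [-0.1, -0.5, 2.8]
gripper_width: 0.0594
gripper_force: 18.0
```

```bash
python3 -c "
from h import *
st()"
```

```text
t 8.2 tcp [ 0.547  -0.1142  0.064 ] yaw 177.64 F_tool [ 0.12 -0.52 -2.77] M_tool [-0.045 -0.005  0.083] j6 -100.6 w 0.0594 g 18.0
```

Turned 72° so far; small steps from here.

Emit:
{"api": "play_rows", "payload": {
  "rows": [
    [[0.6,0,0,0,0.01],[0.6,0,0,0,0.02],[0.6,0,0,0,0.03],[0.6,0,0,0,0.04],[0.6,0,0,0,0.04],[0.6,0,0,0,0.04],[0.6,0,0,0,0.04],[0.6,0,0,0,0.04]]
  ]
}}

```text
time_s: 8.87
tcp_pos: [0.547, -0.1141, 0.064]
eef_rot: [180.0, 0.0, 174.2]
contact_force: [-1.6, 0.3, 4.4]
gripper_width: 0.0591
gripper_force: 18.0
```

```bash
python3 -c "
from h import *
st()"
```

```text
t 8.87 tcp [ 0.547  -0.1141  0.064 ] yaw 174.15 F_tool [ 1.61  0.12 -4.41] M_tool [-0.139  0.027  0.065] j6 -104.1 w 0.0591 g 18.0
```

Emit:
{"api": "play_rows", "payload": {
  "rows": [
    [[0.6,0,0,0,0.01],[0.6,0,0,0,0.02],[0.6,0,0,0,0.03],[0.6,0,0,0,0.03],[0.6,0,0,0,0.03],[0.6,0,0,0,0.03],[0.6,0,0,0,0.03],[0.6,0,0,0,0.03]]
  ]
}}

```text
time_s: 9.53
tcp_pos: [0.547, -0.114, 0.064]
eef_rot: [180.0, 0.0, 171.5]
contact_force: [-0.5, 1.2, 5.4]
gripper_width: 0.0596
gripper_force: 18.0
```

```bash
python3 -c "
from h import *
st()"
```

```text
t 9.53 tcp [ 0.547 -0.114  0.064] yaw 171.53 F_tool [ 0.64  1.07 -5.38] M_tool [-0.428  0.131 -0.129] j6 -106.8 w 0.0596 g 18.0
```

Emit:
{"api": "play_rows", "payload": {
  "rows": [
    [[0.6,0,0,0,0.01],[0.6,0,0,0,0.02],[0.6,0,0,0,0.025],[0.6,0,0,0,0.025],[0.6,0,0,0,0.025],[0.6,0,0,0,0.025],[0.6,0,0,0,0.025],[0.6,0,0,0,0.025]]
  ]
}}

```text
time_s: 10.2
tcp_pos: [0.5469, -0.1138, 0.064]
eef_rot: [180.0, 0.0, 169.4]
contact_force: [-1.0, 2.2, 4.9]
gripper_width: 0.0594
gripper_force: 18.0
```

```bash
python3 -c "
from h import *
st()"
```

```text
t 10.2 tcp [ 0.5469 -0.1138  0.064 ] yaw 169.44 F_tool [ 1.36  2.02 -4.94] M_tool [-0.858  0.563 -0.587] j6 -108.9 w 0.0594 g 18.0
```

Emit:
{"api": "play_rows", "payload": {
  "rows": [
    [[0,0,0,0,0],[0,0,0,0,0],[0,0,0,0,0],[0,0,0,-0.03,0],[0,0,0,-0.09,0],[0,0,0,-0.16,0],[0,0,0,-0.23,-0.03],[0,0,0,-0.25,-0.1]]
  ]
}}

```text
time_s: 10.87
tcp_pos: [0.549, -0.1145, 0.1941]
eef_rot: [-180.0, 0.4, 178.1]
contact_force: [1.2, 1.0, 1.2]
gripper_width: 0.0877
gripper_force: 0.0
```

```bash
python3 -c "
from h import *
st(); rel([.5366,.068,.15],-110)"
```

```text
t 10.87 tcp [ 0.549  -0.1145  0.1941] yaw 178.09 F_tool [-1.15  1.04 -1.23] M_tool [ 0.07  -0.222 -0.028] j6 -100.2 w 0.0877 g 0.0
tcp [ 0.549  -0.1145  0.1941] [-179.98    0.37  178.09] t 10.8667 rel [0.0375 0.3641 0.0878]
turn -0.8367 deg -71.91
```

```bash
python3 -c "
from h import *
look('w3',.0835)"
```

```text
lid px [286. 202.] circle [ 0.546  -0.1147  0.0305]
  dot [264.6 186.6] 19 [ 0.5301 -0.1326] rad 0.0239 ang -131.6
  dot [311.  197.3] 13 [ 0.5416 -0.0909] rad 0.0242 ang 100.4
  dot [279.  228.5] 8 [ 0.5711 -0.1213] rad 0.026 ang -14.5
lid px [483. 186.] circle [0.537  0.0675 0.0341]
  dot [502.7 160.5] 13 [0.5137 0.0777] rad 0.0255 ang 156.5
  dot [463.5 198.2] 33 [0.5472 0.0483] rad 0.0217 ang -62.1
  dot [508.3 204.3] 7 [0.5545 0.0905] rad 0.0289 ang 52.9
```

Emit:
{"api": "play_rows", "payload": {
  "rows": [
    [[0,0.005,0.06,0,-0.08],[0,0.01,0.13,0,-0.16],[0,0.02,0.2,0.01,-0.24],[0,0.025,0.27,0.02,-0.32],[0,0.03,0.33,0.04,-0.4],[0,0.037,0.364,0.05,-0.48],[0,0.037,0.364,0.06,-0.56],[0,0.037,0.364,0.07,-0.64]]
  ]
}}

```text
time_s: 11.58
tcp_pos: [0.534, 0.0695, 0.1529]
eef_rot: [180.0, -0.1, -126.6]
contact_force: [0.1, -0.3, -0.3]
gripper_width: 0.0879
gripper_force: 0.0
```

Emit:
{"api": "play_rows", "payload": {
  "rows": [
    [[0,0,0,0,-0.07],[0,0,0,0,-0.14],[0,0,0,0,-0.18],[0,0,0,0,-0.2],[0,0,0,0,-0.2],[0,0,0,0,-0.2],[0,0,0,0,-0.2],[0,0,0,0,-0.2]]
  ]
}}

```text
time_s: 12.25
tcp_pos: [0.5345, 0.0683, 0.1537]
eef_rot: [180.0, -0.0, -109.9]
contact_force: [0.2, -0.6, 0.2]
gripper_width: 0.0876
gripper_force: 0.0
```

```bash
python3 -c "
from h import *
st(); look('w4',.087)"
```

```text
t 12.25 tcp [0.5345 0.0683 0.1537] yaw -109.86 F_tool [ 0.54 -0.38 -0.23] M_tool [-0.096  0.007 -0.026] j6 -48.0 w 0.0876 g 0.0
lid px [283. 230.] circle [0.5375 0.0704 0.0289]
  dot [313.3 223.8] 29 [0.5136 0.0754] rad 0.0245 ang 168.3
  dot [271.8 253.8] 12 [0.5532 0.0885] rad 0.0239 ang 49.0
lid px [178.  11.] circle [ 0.5496 -0.0986  0.0274]
  dot [192.   11.2] 71 [ 0.5409 -0.0888] rad 0.0131 ang 131.5
```

Emit:
{"api": "play_rows", "payload": {
  "rows": [
    [[0,-0.006,-0.004,0.03,0],[0,-0.006,-0.004,0.06,0],[0,-0.006,-0.004,0.1,0],[0,-0.006,-0.004,0.14,0],[0,-0.006,-0.004,0.16,0],[0,-0.006,-0.004,0.172,0],[0,-0.006,-0.004,0.172,0],[0,-0.006,-0.004,0.172,0]]
  ]
}}

```text
time_s: 12.97
tcp_pos: [0.5379, 0.0706, 0.0683]
eef_rot: [-180.0, 0.0, -109.8]
contact_force: [0.6, 0.4, -0.2]
gripper_width: 0.0876
gripper_force: 0.0
```

```bash
python3 -c "
from h import *
st(); rel([.5375,.0703,.067],-110)"
```

```text
t 12.97 tcp [0.5379 0.0706 0.0683] yaw -109.79 F_tool [-0.57 -0.46  0.21] M_tool [-0.024 -0.069 -0.021] j6 -48.0 w 0.0876 g 0.0
tcp [0.5379 0.0706 0.0683] [-179.98    0.   -109.79] t 12.9667 rel [0.0009 0.0006 0.0026]
turn 0.0024 deg 0.21
```

Emit:
{"api": "play_rows", "payload": {
  "rows": [
    [[0.2,0,0,0.002,0],[0.3,0,0,0.002,0],[0.4,0,0,0.002,0],[0.5,0,0,0.002,0],[0.6,0,0,0.002,0],[0.6,0,0,0.002,0],[0.6,0,0,0.002,0],[0.6,0,0,0.002,0]]
  ],
  "squeeze": 18
}}

```text
time_s: 13.63
tcp_pos: [0.5377, 0.0706, 0.0671]
eef_rot: [-180.0, 0.0, -109.8]
contact_force: [-0.4, 0.3, 3.5]
gripper_width: 0.0591
gripper_force: 18.0
```

```bash
python3 -c "
from h import *
st()"
```

```text
t 13.63 tcp [0.5377 0.0706 0.0671] yaw -109.79 F_tool [-0.11  0.5  -3.46] M_tool [-0.277  0.003  0.048] j6 -48.0 w 0.0591 g 18.0
```

Emit:
{"api": "play_rows", "payload": {
  "rows": [
    [[0.6,0,0,0.0003,0.03],[0.6,0,0,0.0006,0.06],[0.6,0,0,0.0009,0.09],[0.6,0,0,0.0012,0.12],[0.6,0,0,0.0015,0.15],[0.6,0,0,0.0018,0.18],[0.6,0,0,0.002,0.2],[0.6,0,0,0.002,0.2]]
  ],
  "squeeze": 14
}}

```text
time_s: 14.3
tcp_pos: [0.5379, 0.0706, 0.0661]
eef_rot: [-180.0, 0.0, -127.1]
contact_force: [0.6, -1.1, 2.5]
gripper_width: 0.0596
gripper_force: 14.0
```

```bash
python3 -c "
from h import *
st()"
```

```text
t 14.3 tcp [0.5379 0.0706 0.0661] yaw -127.06 F_tool [ 0.51 -1.08 -2.46] M_tool [0.023 0.    0.079] j6 -65.3 w 0.0596 g 14.0
```

Emit:
{"api": "play_rows", "payload": {
  "rows": [
    [[0.6,0,0,0,0.01],[0.6,0,0,0.0001,0.02],[0.6,0,0,0.0002,0.03],[0.6,0,0,0.0003,0.04],[0.6,0,0,0.0004,0.045],[0.6,0,0,0.0004,0.045],[0.6,0,0,0.0004,0.045],[0.6,0,0,0.0004,0.045]]
  ],
  "squeeze": 10
}}

```text
time_s: 14.97
tcp_pos: [0.5377, 0.0705, 0.0657]
eef_rot: [-180.0, 0.0, -130.8]
contact_force: [-0.6, 0.1, 3.8]
gripper_width: 0.0598
gripper_force: 10.0
```

```bash
python3 -c "
from h import *
st()"
```

```text
t 14.97 tcp [0.5377 0.0705 0.0657] yaw -130.84 F_tool [ 0.35  0.53 -3.83] M_tool [-0.034 -0.012 -0.034] j6 -69.0 w 0.0598 g 10.0
```

Emit:
{"api": "play_rows", "payload": {
  "rows": [
    [[0.6,0,0,0,0.01],[0.6,0,0,0.0001,0.02],[0.6,0,0,0.0002,0.03],[0.6,0,0,0.0003,0.03],[0.6,0,0,0.0003,0.03],[0.6,0,0,0.0003,0.03],[0.6,0,0,0.0003,0.03],[0.6,0,0,0.0003,0.03]]
  ]
}}

```text
time_s: 15.63
tcp_pos: [0.5376, 0.0705, 0.0656]
eef_rot: [-180.0, 0.0, -133.5]
contact_force: [0.2, -1.6, 4.7]
gripper_width: 0.0599
gripper_force: 10.0
```

```bash
python3 -c "
from h import *
st()"
```

```text
t 15.63 tcp [0.5376 0.0705 0.0656] yaw -133.47 F_tool [ 1.03 -1.29 -4.7 ] M_tool [-0.056 -0.     0.047] j6 -71.7 w 0.0599 g 10.0
```

Emit:
{"api": "play_rows", "payload": {
  "rows": [
    [[0.6,0,0,0,0.01],[0.6,0,0,0,0.02],[0.6,0,0,0,0.03],[0.6,0,0,0,0.03],[0.6,0,0,0,0.03],[0.6,0,0,0,0.03],[0.6,0,0,0,0.03],[0.6,0,0,0,0.03]]
  ]
}}

```text
time_s: 16.3
tcp_pos: [0.5375, 0.0705, 0.0654]
eef_rot: [180.0, -0.0, -136.0]
contact_force: [0.1, 0.6, 4.5]
gripper_width: 0.0598
gripper_force: 10.0
```

```bash
python3 -c "
from h import *
st()"
```

```text
t 16.3 tcp [0.5375 0.0705 0.0654] yaw -136.01 F_tool [-0.46  0.33 -4.51] M_tool [-0.021  0.009  0.026] j6 -74.2 w 0.0598 g 10.0
```

Emit:
{"api": "play_rows", "payload": {
  "rows": [
    [[0.6,0,0,0,0.01],[0.6,0,0,0,0.02],[0.6,0,0,0.0001,0.03],[0.6,0,0,0.0001,0.03],[0.6,0,0,0.0001,0.03],[0.6,0,0,0.0001,0.03],[0.6,0,0,0.0001,0.03],[0.6,0,0,0.0001,0.03]]
  ]
}}

```text
time_s: 16.97
tcp_pos: [0.5375, 0.0705, 0.0654]
eef_rot: [180.0, -0.0, -138.6]
contact_force: [-0.1, 0.3, 2.9]
gripper_width: 0.0598
gripper_force: 10.0
```

```bash
python3 -c "
from h import *
st()"
```

```text
t 16.97 tcp [0.5375 0.0705 0.0654] yaw -138.58 F_tool [-0.08  0.29 -2.9 ] M_tool [-0.106  0.084  0.019] j6 -76.8 w 0.0598 g 10.0
```

Emit:
{"api": "play_rows", "payload": {
  "rows": [
    [[0.6,0,0,0,0.01],[0.6,0,0,0.0001,0.02],[0.6,0,0,0.0002,0.03],[0.6,0,0,0.0003,0.03],[0.6,0,0,0.0003,0.03],[0.6,0,0,0.0003,0.03],[0.6,0,0,0.0003,0.03],[0.6,0,0,0.0003,0.03]]
  ]
}}

```text
time_s: 17.63
tcp_pos: [0.5374, 0.0706, 0.0652]
eef_rot: [180.0, -0.0, -141.2]
contact_force: [-3.2, 1.8, 3.5]
gripper_width: 0.0597
gripper_force: 10.0
```

```bash
python3 -c "
from h import *
st()"
```

```text
t 17.63 tcp [0.5374 0.0706 0.0652] yaw -141.16 F_tool [ 1.37  3.36 -3.46] M_tool [-1.019  0.229 -0.045] j6 -79.4 w 0.0597 g 10.0
```

Emit:
{"api": "play_rows", "payload": {
  "rows": [
    [[0.6,0,0,0,0.005],[0.6,0,0,0,0.01],[0.6,0,0,0,0.015],[0.6,0,0,0,0.015],[0.6,0,0,0,0.015],[0.6,0,0,0,0.015],[0.6,0,0,0,0.015],[0.6,0,0,0,0.015]]
  ]
}}

```text
time_s: 18.3
tcp_pos: [0.5373, 0.0706, 0.0652]
eef_rot: [180.0, -0.0, -142.5]
contact_force: [-3.2, 4.1, 4.2]
gripper_width: 0.0594
gripper_force: 10.0
```

```bash
python3 -c "
from h import *
st()"
```

```text
t 18.3 tcp [0.5373 0.0706 0.0652] yaw -142.45 F_tool [ 0.03  5.2  -4.18] M_tool [-1.984  0.274 -0.212] j6 -80.6 w 0.0594 g 10.0
```

Emit:
{"api": "play_rows", "payload": {
  "rows": [
    [[0.6,0,0,0,0.005],[0.6,0,0,0,0.01],[0.6,0,0,0,0.012],[0.6,0,0,0,0.012],[0.6,0,0,0,0.012],[0.6,0,0,0,0.012],[0.6,0,0,0,0.012],[0.6,0,0,0,0.012]]
  ]
}}

```text
time_s: 18.97
tcp_pos: [0.5372, 0.0705, 0.0651]
eef_rot: [180.0, -0.0, -143.5]
contact_force: [-3.4, 3.2, 3.5]
gripper_width: 0.0596
gripper_force: 10.0
```

```bash
python3 -c "
from h import *
st()"
```

```text
t 18.97 tcp [0.5372 0.0705 0.0651] yaw -143.46 F_tool [ 0.84  4.61 -3.54] M_tool [-1.99   0.482 -0.352] j6 -81.7 w 0.0596 g 10.0
```

Mz reached −0.35 N·m at about 33°, well above the 0.2 a sound lid needs. This lid is crossed, so I'll back it off and lift it.

Emit:
{"api": "play_rows", "payload": {
  "rows": [
    [[0.6,0,0,-0.0007,-0.07],[0.6,0,0,-0.0014,-0.14],[0.6,0,0,-0.0021,-0.21],[0.6,0,0,-0.0028,-0.28],[0.6,0,0,-0.0036,-0.36],[0.6,0,0,-0.0044,-0.44],[0.6,0,0,-0.0052,-0.52],[0.6,0,0,-0.006,-0.56]]
  ],
  "squeeze": 20
}}

```text
time_s: 19.63
tcp_pos: [0.5379, 0.0703, 0.0681]
eef_rot: [-180.0, -0.0, -95.0]
contact_force: [-0.8, -0.3, 0.1]
gripper_width: 0.0596
gripper_force: 20.0
```

```bash
python3 -c "
from h import *
st()"
```

```text
t 19.63 tcp [0.5379 0.0703 0.0681] yaw -94.99 F_tool [ 0.32  0.76 -0.13] M_tool [-0.118 -0.236 -0.043] j6 -33.2 w 0.0596 g 20.0
```

Emit:
{"api": "play_rows", "payload": {
  "rows": [
    [[0.6,0,0,-0.002,0],[0.6,0,0,-0.006,0],[0.6,0,0,-0.012,0],[0.6,0,0,-0.02,0],[0.6,0,0,-0.03,0],[0.6,0,0,-0.04,0],[0.6,0,0,-0.05,0],[0.6,0,0,-0.06,0]]
  ]
}}

```text
time_s: 20.3
tcp_pos: [0.5376, 0.0706, 0.099]
eef_rot: [-180.0, 0.0, -95.4]
contact_force: [-1.2, -0.1, -1.2]
gripper_width: 0.0593
gripper_force: 20.0
```

```bash
python3 -c "
from h import *
st()"
```

```text
t 20.3 tcp [0.5376 0.0706 0.099 ] yaw -95.37 F_tool [0.24 1.14 1.25] M_tool [-0.082 -0.002  0.03 ] j6 -33.6 w 0.0593 g 20.0
```

Jar B's lid lifted free, with about 1.2 N of weight on the tool. Next I'll locate the bowl centre precisely.

```bash
python3 - <<'E'
from h import *
im=r.capture("top"); cv2.imwrite("pics/top1.png",im[...,::-1]); i,f=cam("top")
im0=cv2.imread("pics/top0.png")[...,::-1].copy()
for a in (im0,im):
  for c in blobs(a,(0,0,120),(179,70,255),900):
    m=c[:,0].mean(0)
    if abs(m[0]-372)<40 and abs(m[1]-226)<40: print(m.round(),np.round(circ(c,i,f,.071),4))
b=circ(c,i,f,.071) if 0 else None
rel([.532,-.277,.14],180)
rel([.4703,.230,.2],-110)
E
```

```text
[380. 221.] [ 0.5405 -0.2993  0.0884]
[382. 222.] [ 0.5392 -0.3034  0.0926]
tcp [0.5382 0.0707 0.1   ] [-1.799e+02  4.000e-02 -9.535e+01] t 20.35 rel [ 0.6935 -0.0526 -0.0804]
turn 0.9849 deg 84.65
tcp [0.5382 0.0707 0.1   ] [-1.799e+02  4.000e-02 -9.535e+01] t 20.35 rel [-0.3046  0.1646 -0.2001]
turn 0.1704 deg 14.65
```

Emit:
{"api": "play_rows", "payload": {
  "rows": [
    [[0.6,0,0,-0.03,0],[0.6,0,0,-0.06,0],[0.6,0,0,-0.09,0.06],[0.6,0,0,-0.1,0.14],[0.6,0,0,-0.1,0.22],[0.6,0,0,-0.1,0.3],[0.6,0,0,-0.1,0.38],[0.6,0,0,-0.1,0.46]]
  ]
}}

```text
time_s: 21.02
tcp_pos: [0.5375, 0.0705, 0.1485]
eef_rot: [-180.0, 0.0, -135.2]
contact_force: [0.2, -0.5, -0.3]
gripper_width: 0.0591
gripper_force: 20.0
```

```bash
python3 -c "
from h import *
st(); rel([.532,-.277,.15],180)"
```

```text
t 21.02 tcp [0.5375 0.0705 0.1485] yaw -135.24 F_tool [ 0.25 -0.47  0.34] M_tool [-0.006  0.038  0.031] j6 -73.4 w 0.0591 g 20.0
tcp [0.5375 0.0705 0.1485] [-1.8000e+02  2.0000e-02 -1.3524e+02] t 21.0167 rel [ 0.4972 -0.4858 -0.0031]
turn 0.5208 deg 44.76
```

Emit:
{"api": "play_rows", "payload": {
  "rows": [
    [[0.6,0.05,-0.05,0,0.06],[0.6,0.1,-0.1,0,0.13],[0.6,0.16,-0.16,0,0.2],[0.6,0.22,-0.22,0,0.27],[0.6,0.28,-0.28,0,0.34],[0.6,0.34,-0.33,0,0.41],[0.6,0.39,-0.38,0,0.48],[0.6,0.43,-0.42,0,0.52]]
  ]
}}

```text
time_s: 21.68
tcp_pos: [0.534, -0.2326, 0.1484]
eef_rot: [-180.0, 0.0, -180.0]
contact_force: [0.8, 0.2, -0.5]
gripper_width: 0.0593
gripper_force: 20.0
```

```bash
python3 -c "
from h import *
st(); i,f=cam('top')
for p in ((347,226),(398,226),(372,201),(372,251)): print(ray(i,f,p,.071).round(4))
i,f=cam('wrist'); im=r.capture('wrist'); cv2.imwrite('pics/w5.png',im[...,::-1])
rel([.532,-.277,.15],180)"
```

```text
t 21.68 tcp [ 0.534  -0.2326  0.1484] yaw -179.98 F_tool [-0.75  0.21  0.54] M_tool [-0.034 -0.146  0.032] j6 -85.7 w 0.0593 g 20.0
[ 0.5341 -0.212   0.071 ]
[ 0.5299 -0.3458  0.071 ]
[ 0.5974 -0.2804  0.071 ]
[ 0.4673 -0.2744  0.071 ]
tcp [ 0.534  -0.2358  0.1483] [-1.7993e+02 -2.0000e-02  1.7982e+02] t 21.7333 rel [ 0.0038 -0.0825 -0.0034]
turn -0.0021 deg -0.18
```

View pics/w5.png

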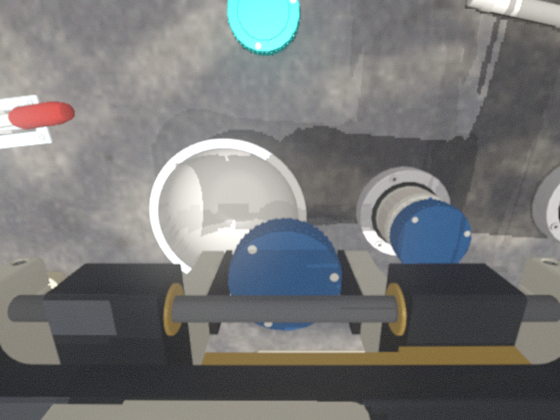

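Wrist view: the held lid is at (285,272), bowl rim centred at about (228,215), and jar A closed at (430,235). I'll shift over the bowl and lower.

Emit:
{"api": "play_rows", "payload": {
  "rows": [
    [[0.6,0,-0.04,0,0],[0.6,0,-0.08,0,0],[0.6,0,-0.088,0.02,0],[0.6,0,-0.088,0.05,0],[0.6,0,-0.088,0.08,0],[0.6,0,-0.088,0.11,0],[0.6,0,-0.088,0.11,0],[0.6,0,-0.088,0.11,0]]
  ]
}}

```text
time_s: 22.4
tcp_pos: [0.5343, -0.2737, 0.0926]
eef_rot: [180.0, -0.1, -179.6]
contact_force: [-0.1, -0.6, -0.2]
gripper_width: 0.0594
gripper_force: 20.0
```

```bash
python3 -c "
from h import *
st(); 
i,f=cam('wrist'); im=r.capture('wrist'); cv2.imwrite('pics/w6.png',im[...,::-1])
rel([.532,-.278,.062],180)"
```

```text
t 22.4 tcp [ 0.5343 -0.2737  0.0926] yaw -179.57 F_tool [ 0.1  -0.62  0.2 ] M_tool [ 0.08  -0.081 -0.044] j6 -81.1 w 0.0594 g 20.0
tcp [ 0.5351 -0.2739  0.0936] [-1.7999e+02 -2.0000e-02 -1.7955e+02] t 22.45 rel [ 0.0061 -0.0082  0.0631]
turn 0.0052 deg 0.45
```

View pics/w6.png

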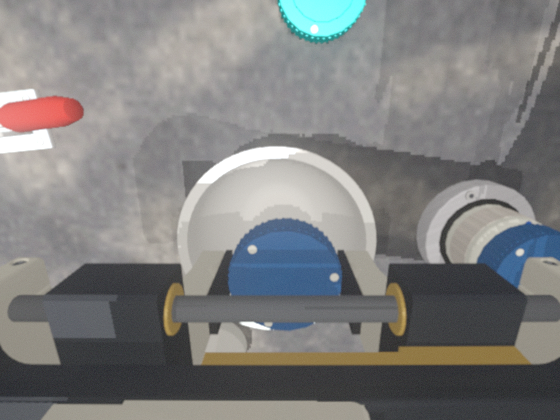

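Emit:
{"api": "play_rows", "payload": {
  "rows": [
    [[0.6,0.006,-0.008,0.02,0],[0.6,0.006,-0.008,0.04,0],[0.6,0.006,-0.008,0.06,0],[0.6,0.006,-0.008,0.064,0],[0.6,0.006,-0.008,0.064,0],[0.23,0.006,-0.008,0.064,0],[0.23,0.006,-0.008,0.064,0],[0.23,0.006,-0.008,0.064,0]]
  ]
}}

```text
time_s: 23.12
tcp_pos: [0.5324, -0.2782, 0.0619]
eef_rot: [-180.0, 0.1, -179.6]
contact_force: [-0.2, 0.2, 0.7]
gripper_width: 0.067
gripper_force: 0.0
```

Emit:
{"api": "play_rows", "payload": {
  "rows": [
    [[0.23,0,0,0,0],[0.23,0,0,-0.03,0],[0.23,0,0,-0.08,0],[0.2,0,0,-0.14,0],[0.1,0,0,-0.2,0],[0,0,0,-0.24,0],[0,0,0,-0.24,0],[0,0,0,-0.24,0]]
  ]
}}

```text
time_s: 23.78
tcp_pos: [0.5327, -0.2781, 0.1831]
eef_rot: [-180.0, 0.2, -179.6]
contact_force: [-1.3, 0.4, -0.0]
gripper_width: 0.0865
gripper_force: 0.0
```

```bash
python3 -c "
from h import *
st(); 
i,f=cam('wrist'); im=r.capture('wrist'); cv2.imwrite('pics/w7.png',im[...,::-1])
rel([.4703,.230,.19],-110)"
```

```text
t 23.78 tcp [ 0.5327 -0.2781  0.1831] yaw -179.58 F_tool [1.29 0.44 0.04] M_tool [-0.038  0.097 -0.013] j6 -80.6 w 0.0865 g 0.0
tcp [ 0.5319 -0.2779  0.1816] [ 1.7999e+02  7.0000e-02 -1.7959e+02] t 23.8333 rel [ 0.1159  1.0167 -0.0167]
turn -0.8097 deg -69.59
```

View pics/w7.png

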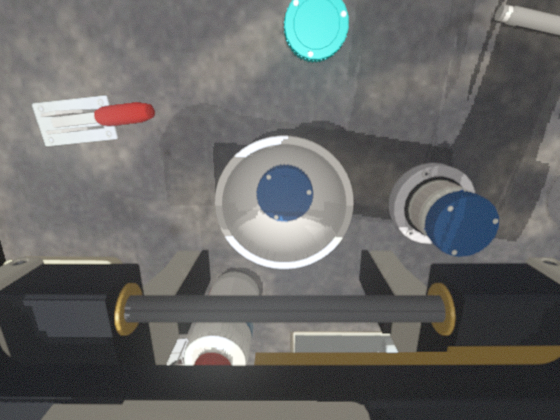

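The crossed lid lies inside the bowl at (284,192), well seated. Next is the spare.

Emit:
{"api": "play_rows", "payload": {
  "rows": [
    [[0,0.01,0.07,0,-0.08],[0,0.018,0.15,0,-0.16],[0,0.027,0.23,0,-0.24],[0,0.036,0.31,0,-0.32],[0,0.045,0.39,0,-0.4],[0,0.054,0.47,0,-0.48],[0,0.063,0.55,0,-0.56],[0,0.072,0.63,0,-0.64]]
  ]
}}

```text
time_s: 24.5
tcp_pos: [0.4923, 0.0382, 0.1802]
eef_rot: [179.9, -0.1, -124.2]
contact_force: [0.4, 0.1, 0.7]
gripper_width: 0.0876
gripper_force: 0.0
```

```bash
python3 -c "
from h import *
st(); rel([.4703,.230,.14],-80)"
```

```text
t 24.5 tcp [0.4923 0.0382 0.1802] yaw -124.24 F_tool [-0.28 -0.26 -0.69] M_tool [ 0.123 -0.132 -0.039] j6 -61.5 w 0.0876 g 0.0
tcp [0.4923 0.0382 0.1802] [ 1.7994e+02 -8.0000e-02 -1.2424e+02] t 24.5 rel [-0.2924  0.2521  0.0803]
turn -0.5148 deg -44.24
```

Emit:
{"api": "play_rows", "payload": {
  "rows": [
    [[0,-0.05,0.05,0.005,-0.08],[0,-0.11,0.1,0.01,-0.16],[0,-0.17,0.15,0.02,-0.24],[0,-0.23,0.2,0.03,-0.32],[0,-0.28,0.24,0.05,-0.4],[0,-0.292,0.252,0.07,-0.48],[0,-0.292,0.252,0.08,-0.515],[0,-0.292,0.252,0.08,-0.515]]
  ]
}}

```text
time_s: 25.17
tcp_pos: [0.4712, 0.2283, 0.1386]
eef_rot: [179.8, -0.1, -80.1]
contact_force: [-1.0, -0.3, 0.2]
gripper_width: 0.0879
gripper_force: 0.0
```

```bash
python3 -c "
from h import *
st(); look('w8',.029)"
```

```text
t 25.17 tcp [0.4712 0.2283 0.1386] yaw -80.1 F_tool [ 0.11  1.05 -0.17] M_tool [-0.146  0.033 -0.014] j6 -37.4 w 0.0879 g 0.0
lid px [283. 211.] circle [0.4692 0.2316 0.0275]
```

View pics/w8.png

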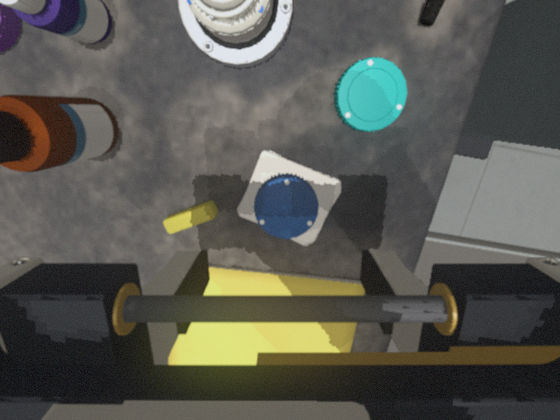

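Spare is at (286,206) with dots at (287,183), (262,222) and (310,223). Jar B, now open, is at the top (235,10).

```bash
python3 - <<'E'
from h import *
i,f=cam("wrist"); im=cv2.imread("pics/w8.png")[...,::-1].copy()
hsv=cv2.cvtColor(im,cv2.COLOR_RGB2HSV); P=[]
g=im.astype(int)[...,0]
for u,v in((287,183),(262,222),(310,223)):
    w=g[v-5:v+6,u-5:u+6].astype(float); w=np.clip(w-w.max()*.6,0,None); yy,xx=np.mgrid[v-5:v+6,u-5:u+6]
    P.append(ray(i,f,((w*xx).sum()/w.sum(),(w*yy).sum()/w.sum()),.029)[:2])
P=np.array(P); c=P.mean(0); d=P-c
print(c.round(4),np.hypot(*d.T).round(4),np.degrees(np.arctan2(d[:,1],d[:,0])).round(1))
for b in blobs(im,(95,60,60),(125,255,255),2):
    m=b[:,0].mean(0)
    if m[1]<70 and 175<m[0]<300:
        p=ray(i,f,m,.061); e=p[:2]-[.5378,.0705]; print("jar dot",m.round(1),cv2.contourArea(b),np.hypot(*e).round(4),np.degrees(np.arctan2(e[1],e[0])).round(1))
rel([*c,.0115],-80)
E
```

```text
[0.4694 0.2293] [0.0267 0.0262 0.0281] [-79.7  36.3 157.5]
jar dot [261.2   9.2] 12.5 0.0284 154.9
jar dot [188.7   1.3] 6.5 0.0275 34.4
tcp [0.4717 0.228  0.1396] [ 1.7983e+02 -1.1000e-01 -8.0350e+01] t 25.2167 rel [-0.0039  0.0034  0.2562]
turn -0.004 deg -0.35
```

Emit:
{"api": "play_rows", "payload": {
  "rows": [
    [[0,-0.004,0.003,0.04,0],[0,-0.004,0.003,0.09,0],[0,-0.004,0.003,0.14,0],[0,-0.004,0.003,0.19,0],[0,-0.004,0.003,0.22,0],[0,-0.004,0.003,0.235,0],[0,-0.004,0.003,0.24,0],[0,-0.004,0.003,0.24,0]]
  ]
}}

```text
time_s: 25.88
tcp_pos: [0.4711, 0.2298, 0.0213]
eef_rot: [180.0, -0.0, -80.4]
contact_force: [0.2, -0.5, -0.2]
gripper_width: 0.0878
gripper_force: 0.0
```

```bash
python3 -c "
from h import *
st(); rel([.4694,.2293,.0115],-80)"
```

```text
t 25.88 tcp [0.4711 0.2298 0.0213] yaw -80.4 F_tool [ 0.49 -0.14  0.16] M_tool [-0.086 -0.056 -0.034] j6 -37.9 w 0.0878 g 0.0
tcp [0.4711 0.2298 0.0213] [ 1.7998e+02 -3.0000e-02 -8.0400e+01] t 25.8833 rel [0.0004 0.0035 0.0195]
turn -0.0046 deg -0.4
```

Emit:
{"api": "play_rows", "payload": {
  "rows": [
    [[0,0,0.003,0.01,0],[0,0,0.003,0.018,0],[0,0,0.003,0.018,0],[0.3,0,0.003,0.018,0],[0.4,0,0.003,0.018,0],[0.6,0,0.003,0.018,0],[0.6,0,0.003,0.018,0],[0.6,0,0.003,0.018,0]]
  ],
  "squeeze": 20
}}

```text
time_s: 26.55
tcp_pos: [0.4695, 0.23, 0.0124]
eef_rot: [-180.0, 0.0, -80.3]
contact_force: [-1.2, -0.8, 0.2]
gripper_width: 0.0602
gripper_force: 3.3
```

Emit:
{"api": "play_rows", "payload": {
  "rows": [
    [[0.6,0,0,0,0],[0.6,0,0,-0.02,0],[0.6,0,0,-0.06,0],[0.6,0,0,-0.12,0],[0.6,0,0,-0.18,0],[0.6,0,0,-0.24,0],[0.6,0,0,-0.25,0],[0.6,0,0,-0.25,0]]
  ]
}}

```text
time_s: 27.22
tcp_pos: [0.4705, 0.2308, 0.1403]
eef_rot: [-179.8, 0.2, -80.3]
contact_force: [0.7, 0.9, -1.2]
gripper_width: 0.0594
gripper_force: 20.0
```

```bash
python3 -c "
from h import *
st(); look('w9',st() or .14); rel([.5378,.0705,.12],-60)"
```

```text
t 27.22 tcp [0.4705 0.2308 0.1403] yaw -80.31 F_tool [-0.73 -0.81  1.16] M_tool [-0.08  -0.05   0.022] j6 -37.9 w 0.0594 g 20.0
t 27.22 tcp [0.4705 0.2308 0.1403] yaw -80.31 F_tool [-0.73 -0.81  1.16] M_tool [-0.08  -0.05   0.022] j6 -37.9 w 0.0594 g 20.0
lid px [284. 259.] circle [0.4693 0.2322 0.0319]
  dot [285.7 234.3] 47 [0.4732 0.2117] rad 0.0209 ang -79.0
tcp [0.4695 0.2301 0.1383] [-1.7991e+02  9.0000e-02 -8.0330e+01] t 27.2667 rel [ 0.3377 -0.081   0.0361]
turn -0.2365 deg -20.33
```

Emit:
{"api": "play_rows", "payload": {
  "rows": [
    [[0.6,0.04,-0.01,0,-0.04],[0.6,0.09,-0.02,0,-0.08],[0.6,0.15,-0.035,0,-0.12],[0.6,0.21,-0.05,0,-0.16],[0.6,0.27,-0.065,0.01,-0.2],[0.6,0.32,-0.078,0.03,-0.236],[0.6,0.336,-0.081,0.046,-0.236],[0.6,0.336,-0.081,0.046,-0.236]]
  ]
}}

```text
time_s: 27.93
tcp_pos: [0.5358, 0.0684, 0.1108]
eef_rot: [179.7, 0.1, -60.3]
contact_force: [-0.3, 0.3, -1.4]
gripper_width: 0.0589
gripper_force: 20.0
```

Emit:
{"api": "play_rows", "payload": {
  "rows": [
    [[0.6,0,0,0,0],[0.6,0,0,0,0],[0.6,0,0,0,0],[0.6,0,0,0,0],[0.6,0,0,0,0],[0.6,0,0,0,0],[0.6,0,0,0,0],[0.6,0,0,0,0]]
  ]
}}

```text
time_s: 28.6
tcp_pos: [0.5376, 0.0713, 0.1145]
eef_rot: [-180.0, -0.0, -60.0]
contact_force: [-0.8, -0.1, -1.6]
gripper_width: 0.0592
gripper_force: 20.0
```

```bash
python3 -c "
from h import *
st(); i,f=cam('wrist'); im=r.capture('wrist'); cv2.imwrite('pics/w10.png',im[...,::-1]); rel([.5373,.0714,.0703],-60)"
```

```text
t 28.6 tcp [0.5376 0.0713 0.1145] yaw -60.02 F_tool [-0.31  0.76  1.56] M_tool [-0.115 -0.036 -0.031] j6 1.7 w 0.0592 g 20.0
tcp [0.5376 0.0712 0.1144] [-179.99   -0.    -60.03] t 28.65 rel [-0.0006  0.0004  0.0882]
turn -0.0003 deg -0.03
```

View pics/w10.png

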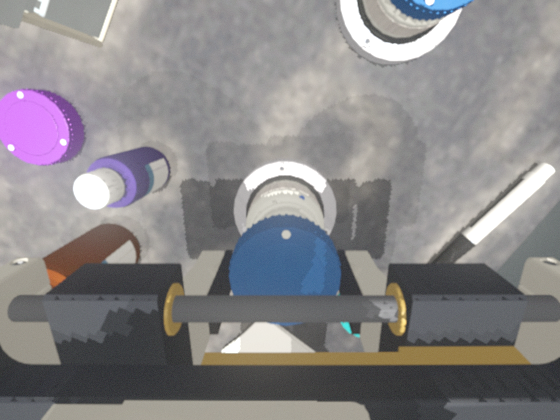

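The spare sits over jar B. Its lid dot at (286,235) and the shoulder dot at (302,197) put the lugs about 27° counter-clockwise of the starts, as wanted.

Emit:
{"api": "play_rows", "payload": {
  "rows": [
    [[0.6,0,0,0.02,0],[0.6,0,0,0.04,0],[0.6,0,0,0.06,0],[0.6,0,0,0.075,0],[0.6,0,0,0.082,0],[0.6,0,0,0.085,0],[0.6,0,0,0.086,0],[0.6,0,0,0.086,0]]
  ]
}}

```text
time_s: 29.32
tcp_pos: [0.5379, 0.0711, 0.0713]
eef_rot: [-180.0, -0.0, -60.0]
contact_force: [0.4, 0.4, -0.7]
gripper_width: 0.0594
gripper_force: 20.0
```

```bash
python3 -c "
from h import *
st()"
```

```text
t 29.32 tcp [0.5379 0.0711 0.0713] yaw -60.03 F_tool [-0.1  -0.58  0.75] M_tool [-0.14  -0.085 -0.072] j6 1.7 w 0.0594 g 20.0
```

Emit:
{"api": "play_rows", "payload": {
  "rows": [
    [[0.6,0,0,0.0005,0],[0.6,0,0,0.001,0],[0.6,0,0,0.0015,0],[0.6,0,0,0.002,0],[0.6,0,0,0.002,0],[0.6,0,0,0.002,0],[0.6,0,0,0.002,0],[0.6,0,0,0.002,0]]
  ]
}}

```text
time_s: 29.98
tcp_pos: [0.538, 0.0712, 0.0706]
eef_rot: [-180.0, -0.0, -60.0]
contact_force: [-1.2, 0.1, 2.7]
gripper_width: 0.0592
gripper_force: 20.0
```

```bash
python3 -c "
from h import *
st()"
```

```text
t 29.98 tcp [0.538  0.0712 0.0706] yaw -60.03 F_tool [-0.69  0.94 -2.7 ] M_tool [-0.192 -0.23  -0.002] j6 1.7 w 0.0592 g 20.0
```

Emit:
{"api": "play_rows", "payload": {
  "rows": [
    [[0.2,0,0,0,0],[0.2,0,0,0,0],[0.2,0,0,-0.001,0],[0.2,0,0,-0.001,0],[0.6,0,0,-0.001,0],[0.6,0,0,-0.001,0],[0.6,0,0,-0.001,0],[0.6,0,0,-0.001,0]]
  ],
  "squeeze": 18
}}

```text
time_s: 30.65
tcp_pos: [0.5376, 0.0711, 0.0707]
eef_rot: [180.0, -0.0, -60.0]
contact_force: [0.6, 0.6, -0.3]
gripper_width: 0.0597
gripper_force: 18.0
```

```bash
python3 -c "
from h import *
st()"
```

```text
t 30.65 tcp [0.5376 0.0711 0.0707] yaw -60.04 F_tool [-0.2  -0.75  0.34] M_tool [-0.099 -0.039 -0.04 ] j6 1.7 w 0.0597 g 18.0
```

Emit:
{"api": "play_rows", "payload": {
  "rows": [
    [[0.6,0,0,0.0003,0.03],[0.6,0,0,0.0006,0.06],[0.6,0,0,0.001,0.1],[0.6,0,0,0.0014,0.14],[0.6,0,0,0.0018,0.18],[0.6,0,0,0.0022,0.22],[0.6,0,0,0.0026,0.26],[0.6,0,0,0.0028,0.28]]
  ],
  "squeeze": 14
}}

```text
time_s: 31.32
tcp_pos: [0.5376, 0.0711, 0.0693]
eef_rot: [180.0, -0.0, -84.3]
contact_force: [0.3, 0.1, 0.3]
gripper_width: 0.0591
gripper_force: 14.0
```

```bash
python3 -c "
from h import *
st()"
```

```text
t 31.32 tcp [0.5376 0.0711 0.0693] yaw -84.29 F_tool [-0.02 -0.28 -0.29] M_tool [-0.167  0.008 -0.031] j6 -22.5 w 0.0591 g 14.0
```

Emit:
{"api": "play_rows", "payload": {
  "rows": [
    [[0.6,0,0,0.0003,0.03],[0.6,0,0,0.0007,0.07],[0.6,0,0,0.0011,0.11],[0.6,0,0,0.0015,0.15],[0.6,0,0,0.0019,0.19],[0.6,0,0,0.0023,0.23],[0.6,0,0,0.0026,0.26],[0.6,0,0,0.0026,0.26]]
  ]
}}

```text
time_s: 31.98
tcp_pos: [0.5375, 0.0711, 0.068]
eef_rot: [180.0, -0.0, -106.6]
contact_force: [0.6, 0.3, -0.2]
gripper_width: 0.0592
gripper_force: 14.0
```

```bash
python3 -c "
from h import *
st()"
```

```text
t 31.98 tcp [0.5375 0.0711 0.068 ] yaw -106.56 F_tool [-0.43 -0.48  0.17] M_tool [-0.086  0.019  0.036] j6 -44.8 w 0.0592 g 14.0
```

Emit:
{"api": "play_rows", "payload": {
  "rows": [
    [[0.6,0,0,0.0003,0.03],[0.6,0,0,0.0007,0.07],[0.6,0,0,0.0011,0.11],[0.6,0,0,0.0015,0.15],[0.6,0,0,0.0018,0.19],[0.6,0,0,0.002,0.23],[0.6,0,0,0.0022,0.27],[0.6,0,0,0.0022,0.3]]
  ]
}}

```text
time_s: 32.65
tcp_pos: [0.5378, 0.0713, 0.067]
eef_rot: [-180.0, 0.0, -132.3]
contact_force: [0.6, 0.4, -0.2]
gripper_width: 0.0596
gripper_force: 14.0
```

```bash
python3 -c "
from h import *
st()"
```

```text
t 32.65 tcp [0.5378 0.0713 0.067 ] yaw -132.3 F_tool [-0.67 -0.19  0.16] M_tool [-0.066 -0.245 -0.027] j6 -70.5 w 0.0596 g 14.0
```

Emit:
{"api": "play_rows", "payload": {
  "rows": [
    [[0.6,0,0,0,0.03],[0.6,0,0,0,0.06],[0.6,0,0,0,0.09],[0.6,0,0,0,0.12],[0.6,0,0,0,0.15],[0.6,0,0,0,0.17],[0.6,0,0,0,0.17],[0.6,0,0,0,0.17]]
  ],
  "squeeze": 18
}}

```text
time_s: 33.32
tcp_pos: [0.5377, 0.0711, 0.067]
eef_rot: [-180.0, 0.0, -146.7]
contact_force: [0.3, 0.5, -0.7]
gripper_width: 0.0592
gripper_force: 18.0
```

```bash
python3 -c "
from h import *
st()"
```

```text
t 33.32 tcp [0.5377 0.0711 0.067 ] yaw -146.71 F_tool [-0.55  0.21  0.66] M_tool [-0.049 -0.106  0.035] j6 -85.0 w 0.0592 g 18.0
```

Emit:
{"api": "play_rows", "payload": {
  "rows": [
    [[0.6,0,0,0,0.01],[0.6,0,0,0,0.02],[0.6,0,0,0,0.03],[0.6,0,0,0,0.035],[0.6,0,0,0,0.035],[0.6,0,0,0,0.035],[0.6,0,0,0,0.035],[0.6,0,0,0,0.035]]
  ]
}}

```text
time_s: 33.98
tcp_pos: [0.5377, 0.0711, 0.067]
eef_rot: [180.0, 0.0, -149.8]
contact_force: [0.7, 1.3, 0.6]
gripper_width: 0.0594
gripper_force: 18.0
```

```bash
python3 -c "
from h import *
st()"
```

```text
t 33.98 tcp [0.5377 0.0711 0.067 ] yaw -149.84 F_tool [-1.29  0.76 -0.64] M_tool [-0.092 -0.325  0.006] j6 -88.1 w 0.0594 g 18.0
```

90° turned, nearing home.

Emit:
{"api": "play_rows", "payload": {
  "rows": [
    [[0.6,0,0,0,0.01],[0.6,0,0,0,0.02],[0.6,0,0,0,0.03],[0.6,0,0,0,0.03],[0.6,0,0,0,0.03],[0.6,0,0,0,0.03],[0.6,0,0,0,0.03],[0.6,0,0,0,0.03]]
  ]
}}

```text
time_s: 34.65
tcp_pos: [0.5377, 0.0712, 0.067]
eef_rot: [-180.0, 0.0, -152.4]
contact_force: [1.3, 0.2, 0.1]
gripper_width: 0.0593
gripper_force: 18.0
```

```bash
python3 -c "
from h import *
st()"
```

```text
t 34.65 tcp [0.5377 0.0712 0.067 ] yaw -152.42 F_tool [-1.2  -0.42 -0.12] M_tool [-0.189 -0.602  0.003] j6 -90.7 w 0.0593 g 18.0
```

Emit:
{"api": "play_rows", "payload": {
  "rows": [
    [[0.6,0,0,0,0.01],[0.6,0,0,0,0.02],[0.6,0,0,0,0.03],[0.6,0,0,0,0.03],[0.6,0,0,0,0.03],[0.6,0,0,0,0.03],[0.6,0,0,0,0.03],[0.6,0,0,0,0.03]]
  ]
}}

```text
time_s: 35.32
tcp_pos: [0.5378, 0.0713, 0.067]
eef_rot: [180.0, 0.0, -155.0]
contact_force: [2.9, 2.3, -1.6]
gripper_width: 0.0594
gripper_force: 18.0
```

```bash
python3 -c "
from h import *
st()"
```

```text
t 35.32 tcp [0.5378 0.0713 0.067 ] yaw -154.99 F_tool [-3.57  0.85  1.64] M_tool [-0.609 -1.162 -0.35 ] j6 -93.2 w 0.0594 g 18.0
```

Emit:
{"api": "play_rows", "payload": {
  "rows": [
    [[0.6,0,0,0,0.005],[0.6,0,0,0,0.01],[0.6,0,0,0,0.01],[0.6,0,0,0,0.01],[0.6,0,0,0,0.01],[0.6,0,0,0,0.01],[0.6,0,0,0,0.01],[0.6,0,0,0,0.01]]
  ]
}}

```text
time_s: 35.98
tcp_pos: [0.5377, 0.0712, 0.067]
eef_rot: [180.0, 0.0, -155.9]
contact_force: [2.4, 3.7, -1.7]
gripper_width: 0.0598
gripper_force: 18.0
```

```bash
python3 -c "
from h import *
st()"
```

```text
t 35.98 tcp [0.5377 0.0712 0.067 ] yaw -155.86 F_tool [-3.67  2.44  1.71] M_tool [-1.014 -1.248 -0.548] j6 -94.1 w 0.0598 g 18.0
```

Emit:
{"api": "play_rows", "payload": {
  "rows": [
    [[0,0,0,0,0],[0,0,0,0,0],[0,0,0,0,0],[0,0,0,-0.04,0],[0,0,0,-0.09,0],[0,0,0,-0.15,0],[0,0,0,-0.2,0],[0,0,0,-0.2,0]]
  ]
}}

```text
time_s: 36.65
tcp_pos: [0.54, 0.0714, 0.1722]
eef_rot: [-179.9, 0.4, -155.9]
contact_force: [0.6, 0.5, 1.2]
gripper_width: 0.0878
gripper_force: 0.0
```

```bash
python3 -c "
from h import *
st(); look('w11',.0835)"
```

```text
t 36.65 tcp [0.54   0.0714 0.1722] yaw -155.85 F_tool [-0.72  0.2  -1.19] M_tool [ 0.018 -0.164 -0.014] j6 -94.1 w 0.0878 g 0.0
lid px [286. 207.] circle [0.5358 0.0699 0.0302]
  dot [285.2 181.6] 40 [0.5144 0.0597] rad 0.0237 ang -154.4
  dot [261.8 224.5] 8 [0.557  0.0566] rad 0.0251 ang -32.0
  dot [310.1 223.6] 8 [0.5393 0.0943] rad 0.0246 ang 81.8
lid px [ 67. 130.] circle [ 0.5472 -0.1136  0.0302]
  dot [ 46.6 100. ] 27 [ 0.5304 -0.1323] rad 0.0251 ang -132.0
  dot [ 96.8 136.5] 39 [ 0.5416 -0.0907] rad 0.0236 ang 103.7
  dot [ 51.1 154.8] 14 [ 0.5709 -0.1212] rad 0.0249 ang -17.7
```

View pics/w11.png

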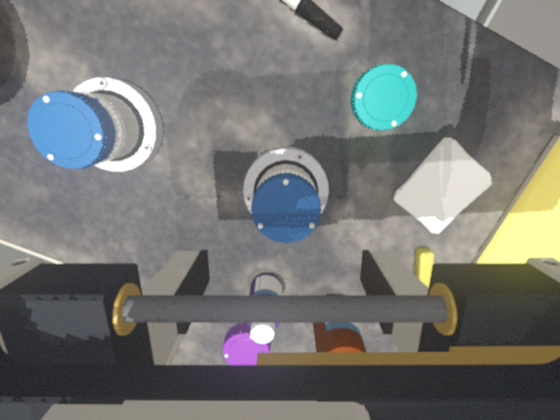

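Both lids are on and level, at (286,207) and (67,130). Jar B's lid has turned exactly 68° past its thread start. Handing in.

```bash
python3 -c "
from plant import r
print(r.close_job())"
```

```text
the job is handed in; nothing more can be done
None
```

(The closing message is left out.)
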